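# Toast from the freezer: lever down, then defrost

### The job

The two slices in the toaster are straight from the freezer. With the fingertips only, press the toaster's lever down until it catches at the bottom and stays there by itself, take the fingers off it, then gently press the blue defrost button all the way in and let it spring back up. Nothing is to be picked up: leave the other two buttons, the bread and the breakfast things alone, and do not shove the toaster.

Things in the scene. Friction and masses are not known exactly. Their poses are not given: they have to be found in the camera images.
- toaster: loose two-slice toaster, 260 (its x) x 165 x 160 high, about 1.9 kg, on rubber feet. Origin: centre of its underside, z up. Its black control end faces its own -x (to the robot, turned up to 0.42 rad either way): lever in the middle of that end, a fixed dial low beside it, three buttons in a row on the flat black top at that end (55 mm deep); the two bread slots start 70 mm behind that end
- lever (a joint): how far the lever that lowers the bread is down: 0 at the top (as it starts), 0.040 m fully down. It resists with 5 to 6 N over the first 15 mm, then ever less; past about 27 mm it is over centre and draws itself down, and stays at the bottom with about 5 N; let go before that it comes back up
- lever_top (a point): centre of the flat top of the lever's black thumb pad; the pad is 36 (toaster's x) x 40 (its y) x 11 thick and sticks out 40 mm from the control end. The point lies 24 mm in front of that end, at 150 mm above the worktop when up and 110 mm when down; it moves with the lever
- defrost (a joint): blue defrost button: 0 up, 0.004 m fully in; spring, 0.8 N to start and 4 N at the stop; pops back up when let go
- defrost_top (a point): centre of the top of the blue defrost button (white snowflake), the middle one of the three: 20 across, its top 167 mm above the worktop and 7 mm proud of the toaster's top, 26 mm behind the control end; pressed straight down; it moves with the button
- reheat (a joint): light grey reheat button (three dark bars), 45 mm to the defrost button's +y side (toaster's y, left seen from the robot): 0 up, 0.004 m in; leave alone
- cancel (a joint): light grey cancel button (red cross), 45 mm to the defrost button's -y side (right seen from the robot): 0 up, 0.004 m in; leave alone
- slice_left: loose slice of bread in the left slot, 106 x 15 x 105 high, upright; origin at the centre of its underside. At the start it sticks out of the slot, its top 190 mm above the worktop; it sinks with the lever
- slice_right: the same in the right slot
- honey_jar: loose jar with golden lid, 69 across, 95 high, near the front edge to the left; origin at the centre of its underside
- mug: loose small white cup with blue flowers, 62 x 88 x 50 high, near the front edge to the right; origin at the centre of its underside
- teaspoon: loose steel teaspoon, 133 x 27 x 10, lying along the front edge before the toaster; origin at the centre of its underside
Not all that is in view belongs to the job. Leave any green look-alike of the slice_right alone.

How it is judged:
By the outcome, as a careful person would: the job done as asked, in the order asked, and still so for the second after the job is handed in, with the robot touching nothing.
It also fails if it takes over 35 s, if anything falls off the work surface, if the arm or the gripper's body presses on something with over 40 N, if the wrist force passes 120 N, or if a joint passes its speed limit or range.

### The arm

A 7-joint arm with a two-finger parallel gripper is mounted at the origin on a cart in front of the work surface, level with it; the furniture and walls round the work are solid. World frame = base frame: x ahead of the robot, y to its left, z up, the work surface at z = 0. Lengths are in m, angles in rad, forces in N, time in s.
With the tool pointing down it reaches from about 0.4 to 0.875 m from the base axis. Payload 19.3 kg.
Tool frame: the origin (TCP) lies at the very end of the fingers, on their centre line; the grasp point (between the pads) lies 19 mm behind it; z points along the fingers, y is the line along which they close (so a half turn about z gives the same grasp; the last joint's range is limited). The gripper opens to 85 mm and grips with 20 to 120 N. Pads are 22 mm wide; open, the fingers measure 114 mm over their backs; the gripper's body (76 mm by 85 mm) begins 54 mm behind the grasp point. The pads swing forward as they close: fully open they stand 13 mm farther back than shut.
Start: joints at [1.127, 0.521, -0.036, 1.599, 0.021, 1.021, -0.113], TCP at [0.228, -0.582, 0.231] pointing down, gripper open.
Joint ranges: [-2.91, 2.91], [-0.3, 2.13], [-1.5, 1.42], [0.17, 2.43], [-1.26, 4.41], [0.16, 1.93], [-2.52, 2.52]. Speed limits (rad/s): [1.89, 1.89, 2.39, 2.39, 3.01, 3.01, 3.01].

### API

Orientations are given as [roll, pitch, yaw] about the fixed x, y, z axes, in that order (R = Rz(yaw) Ry(pitch) Rx(roll)).
In Python, from workcell import bot gives the robot as it stands. The module is installed in compiled form; this text tells all that it offers.
- The arm moves only by the tool apply_moves, never from a script. Its arguments are lists of equal length, an entry for each row: "claw": the finger opening in m, from 0 to 0.0854; "xyz": the shift along the tool's x, y, z in m, a list of three; "twist": the turn, a rotation vector about the tool's x, y, z in rad, a list of three. A call has 1 to 20 rows; each row shifts and turns the commanded pose from where the row before left it, along the tool's axes as they then stand; what a row does not reach is not made up. A row lasts 1/10 s, in which the tool goes at most 50 mm and 8.59 degrees, less where a joint would pass 70% of its speed; a pose out of reach is approached as far as the arm can. A call with a gripper value outside its range is refused whole. The fingers move at their own pace and stop on an object; "force" is the grip in N (left out, the last holds). Time passes only in rows, so rows that do not move let the fingers close. It gives the time, the measured TCP pose, the force, the opening and the grip force at its end, in the units of the state.
- bot.observe(): the state, without advancing time (a new reading comes with each control period).
- bot.grab_frame(name): name is "scene" or "top" or "wrist"; returns a dict with "img" (420x560x3 uint8, red, green, blue), "vfov" (degrees; the focal length in pixels is half the picture's height over the tangent of half this angle, whatever the lens; pixels are square), "cx", "cy" (the principal point, pixels), "view" (4x4, takes a point from world to camera coordinates). Camera axes: x right, y up, looking along -z (the intrinsics and any distortion apply to the point x, -y, -z); pixel columns grow to the right and rows downward; lengths in m; the calibration is good to about 2 mm. A picture is of the moment at which its call begins. There is no depth.
- bot.job_done(): hands the job in; it is judged then, once.
Trained networks look in the newest picture that a camera, given by its name, has taken for a name from the list of things; names that differ only in an ending like _2 or _b are one class to them, and where a whole thing is asked for, a point or a joint stands for the part that bears it (a point fixed in the world has none). Each returns a list of dicts, best first, with "score" (0 to 1); they miss things now and then, are a little off and sometimes report something else, mostly with a low value. They report only what shows in the picture. A call takes as long as a camera call. They do not tell look-alikes from the thing itself.
- bot.find_in(camera, query): "position" ([x, y, z] in m, in world coordinates, good to about 4 mm: the middle of the surface that is visible of it).
The state is a dict: "clock": time; "qpos": joint angles; "qd": joint speeds; "joint_efforts": joint torques, N m; "position": TCP position; "tool_rot": TCP orientation; "force": force on the tool from outside, world axes, zero at the start; "moment": the same for the moment, N m; "grip_width": finger opening in m; "finger_force": force on a finger pad.
Only numpy, scipy, OpenCV 4.12 (cv2) and the standard library are available. Lean on these libraries where they do the work, as an engineer would, in place of code of your own. Each camera call takes 0.05 s, during which the arm holds its last target. There are 200 camera calls.

## Working session

There is one attempt and no reset: what is moved stays moved. The work goes in short steps, Python scripts to look and compute and a tool call to move; the robot and the scene stay as the last step left them, time stands still between calls to the robot, and variables do not carry over. Pictures are saved under pics/ and viewed, at most 10 in all, crops included, and the job is handed in when it is done.

Besides the shell and the picture viewer there is one more tool, called after "Request:" as a command line: name --argument value ..., lists and objects as JSON in quotes. apply_moves: Moves the arm, as the interface text tells. Its arguments: {"type":"object","properties":{"claw":{"type":"array"},"xyz":{"type":"array"},"twist":{"type":"array"},"force":{"type":"number"}},"required":["claw","xyz","twist"]}

```bash
mkdir -p pics
cat > h.py <<'E'
from workcell import bot
import numpy as np, cv2
def save(cam,name):
    f=bot.grab_frame(cam); cv2.imwrite('pics/'+name,f['img'][:,:,::-1]); return f
E
python3 - <<'E'
from h import *
s=bot.observe(); print({k:np.round(s[k],3) for k in ('clock','position','tool_rot','force','grip_width')})
for c in('top','scene'):
    f=save(c,c+'0.png'); print(c,f['vfov'],f['cx'],f['cy'],np.round(f['view'],3).tolist(),[k for k in f])
    for q in('lever_top','defrost_top','reheat','cancel','toaster','slice_left','slice_right'):
        print(q,[(np.round(d['position'],3).tolist(),round(d['score'],2)) for d in bot.find_in(c,q)[:3]])
E
```

```text
{'clock': np.float64(0.0), 'position': array([ 0.228, -0.582,  0.231]), 'tool_rot': array([-3.14 ,  0.   ,  0.374]), 'force': array([-0.138,  0.488,  0.306]), 'grip_width': np.float64(0.086)}
top 44.82633096334546 277.6359303323131 203.67589709133117 [[0.027, -1.0, 0.015, 0.153], [0.985, 0.029, 0.168, -0.588], [-0.168, 0.01, 0.986, -1.15], [0.0, 0.0, 0.0, 1.0]] ['img', 'vfov', 'cx', 'cy', 'view']
lever_top [([0.517, 0.084, 0.149], 0.89)]
defrost_top [([0.561, 0.099, 0.166], 0.53)]
reheat [([0.54, 0.136, 0.166], 0.57)]
cancel [([0.575, 0.056, 0.162], 0.55)]
toaster [([0.633, 0.137, 0.16], 0.61)]
slice_left [([0.636, 0.164, 0.185], 0.83)]
slice_right [([0.67, 0.112, 0.182], 0.75), ([0.769, 0.371, 0.08], 0.64)]
scene 55.70503923019614 282.08265426915744 212.41365570169452 [[0.846, -0.533, -0.01, -0.39], [0.405, 0.629, 0.664, -0.424], [-0.347, -0.565, 0.748, -0.654], [0.0, 0.0, 0.0, 1.0]] ['img', 'vfov', 'cx', 'cy', 'view']
lever_top [([0.511, 0.075, 0.148], 0.53)]
defrost_top [([0.632, 0.153, 0.177], 0.62), ([0.51, 0.075, 0.148], 0.5), ([0.595, 0.09, 0.16], 0.22)]
reheat []
cancel [([0.574, 0.05, 0.165], 0.44)]
toaster [([0.594, 0.089, 0.16], 0.94)]
slice_left [([0.632, 0.155, 0.181], 0.73)]
slice_right [([0.663, 0.102, 0.179], 0.93), ([0.762, 0.372, 0.067], 0.71)]
```

View pics/top0.png

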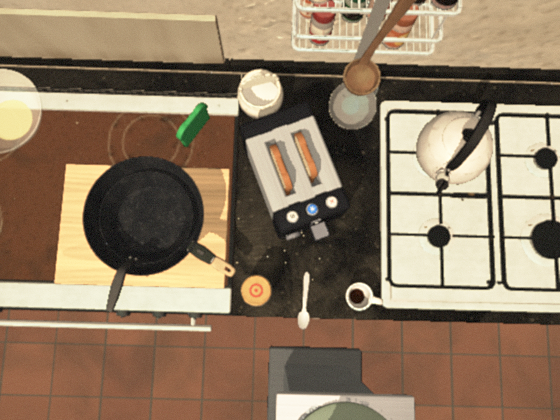

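View pics/scene0.png

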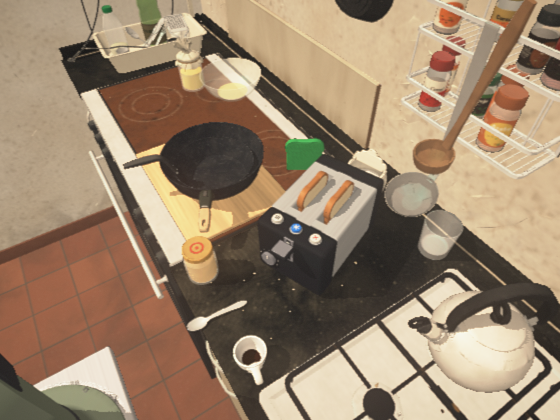

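The top view shows the toaster with its lever pad at about (319,230). The blue defrost button is at (312,210), with reheat (292,217) to its left and cancel (334,202) to its right. The networks agree with this. The scene view shows the same, and the green look-alike lies behind at the left. I'll refine the pose by fitting the pixels.

```bash
cat >> h.py <<'E'
def ray(f,u,v,z):
    fl=210/np.tan(np.radians(f['vfov']/2)); V=f['view']; R=V[:3,:3]; c=-R.T@V[:3,3]
    d=R.T@np.array([(u-f['cx'])/fl,-(v-f['cy'])/fl,-1]); return c+d*(z-c[2])/d[2]
def proj(f,p):
    fl=210/np.tan(np.radians(f['vfov']/2)); q=f['view']@np.append(p,1)
    return np.array([f['cx']+fl*q[0]/-q[2], f['cy']-fl*q[1]/-q[2]])
def T(x,y,a,p): return np.array([x+np.cos(a)*p[0]-np.sin(a)*p[1], y+np.sin(a)*p[0]+np.cos(a)*p[1], p[2]])
E
python3 - <<'E'
from h import *
f=save('top','t1.png'); g=save('scene','s1.png')
A=cv2.resize(f['img'][100:250,230:360],None,fx=4,fy=4,interpolation=cv2.INTER_CUBIC)
cv2.imwrite('pics/cropt.png',A[:,:,::-1])
h=cv2.cvtColor(f['img'],cv2.COLOR_RGB2HSV); 
for n,F in(('top',f),('scene',g)):
    h=cv2.cvtColor(F['img'],cv2.COLOR_RGB2HSV); m=cv2.inRange(h,(100,130,80),(125,255,255))
    k,l,s,c=cv2.connectedComponentsWithStats(m)
    print(n,[(s[i].tolist(),np.round(c[i],1).tolist(),np.round(ray(F,*c[i],.167),4).tolist()) for i in range(1,k) if s[i][4]>20])
from scipy.optimize import least_squares
loc=[(-.154,0),(-.104,0),(-.104,.045),(-.104,-.045)]; 
ob=[(.517,.084),(.561,.099),(.54,.136),(.575,.056)]
r=least_squares(lambda q:np.ravel([T(*q,(*l,0))[:2]-o for l,o in zip(loc,ob)]),[.65,.13,.35]); print(r.x,np.round(r.fun,4))
E
```

```text
top [([308, 205, 9, 8, 24], [312.1, 209.2], [0.5532, 0.0974, 0.167])]
scene [([291, 224, 10, 8, 33], [295.6, 228.6], [0.552, 0.092, 0.167])]
[0.65643561 0.1369718  0.3800884 ] [-0.0036 -0.0042 -0.0011 -0.0006  0.0032  0.0042  0.0016  0.0006]
```

View pics/cropt.png

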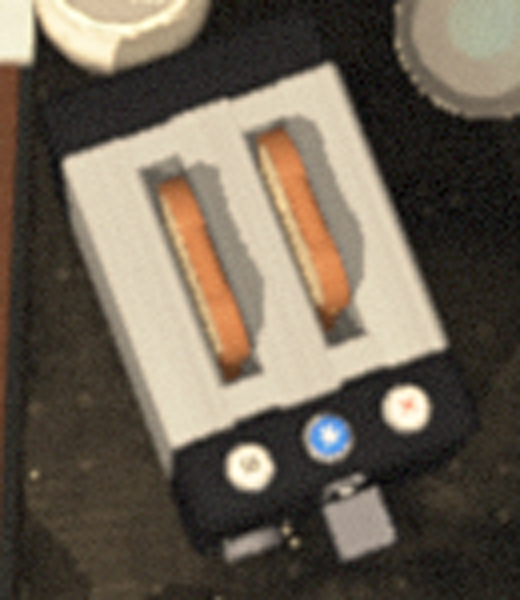

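The crop puts the pad centre at (360,523), reheat at (250,467), blue at (330,437) and cancel at (407,408). The silver body's corners are at (175,450), (447,347), (333,65) and (62,157). I'll fit the pose to these.

Run:
```python
from h import *
from scipy.optimize import least_squares
f=bot.grab_frame('top'); g=bot.grab_frame('scene')
B=cv2.resize(g['img'][160:300,240:390],None,fx=4,fy=4,interpolation=cv2.INTER_CUBIC); cv2.imwrite('pics/crops.png',B[:,:,::-1])
u=lambda a,b:np.array([(a+.5)/4-.5+230,(b+.5)/4-.5+100])
O=[((-.154,0,.15),u(360,523)),((-.104,0,.167),u(330,437)),((-.104,.045,.167),u(250,467)),((-.104,-.045,.167),u(407,408))]
for p,o in O: print(np.round(ray(f,*o,p[2]),4))
C=[((-.104,0,.167),(295.6,228.6))]
r=least_squares(lambda q:np.ravel([proj(f,T(*q,p))-o for p,o in O]),[.65,.13,.38]); print(r.x,np.round(r.fun,1))
r=least_squares(lambda q:np.ravel([proj(f,T(*q,p))-o for p,o in O]+[proj(g,T(*q,p))-o for p,o in C]),[.65,.13,.38]); print(r.x,np.round(r.fun,1))
print([np.round(T(*r.x,p),4) for p,o in O])
for p in[(-.075,.07,.16),(-.075,-.07,.16)]: print(4*(proj(f,T(*r.x,p))-[230,100]))
for p,o in O: print('scene crop',4*(proj(g,T(*r.x,p))-[240,160]))
```

```text
[0.5107 0.0793 0.15  ]
[0.554  0.0974 0.167 ]
[0.5367 0.1394 0.167 ]
[0.5708 0.0568 0.167 ]
[0.65057956 0.13812546 0.39555722] [ 0.2  1.1 -0.3 -0.3 -0.1 -0.3  0.1 -0.5]
[0.65056796 0.13647333 0.38900453] [ 0.6  1.3  0.2 -0.1  0.4 -0.2  0.7 -0.3 -0.4 -2.2]
[array([0.5081, 0.0781, 0.15  ]), array([0.5543, 0.097 , 0.167 ]), array([0.5373, 0.1387, 0.167 ]), array([0.5714, 0.0554, 0.167 ])]
[186.03272377 432.31203324]
[429.71589449 341.83594656]
scene crop [161.47311233 354.21266161]
scene crop [220.63178435 265.72802832]
scene crop [146.1180967  225.88418904]
scene crop [298.60447323 307.42145917]
```

View pics/crops.png

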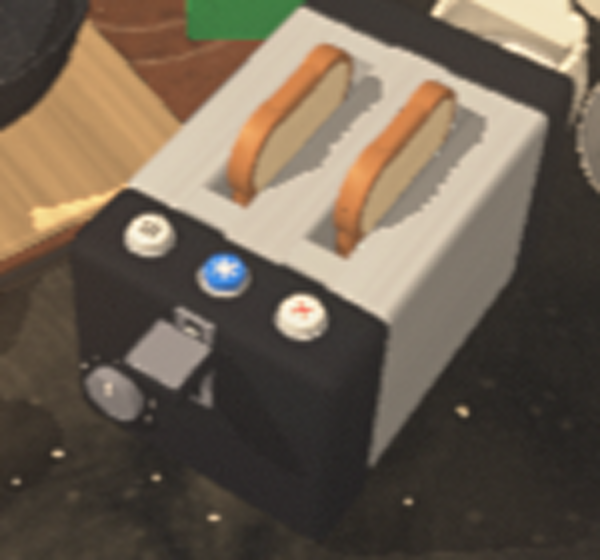

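The top fit gives lever_top near (0.508, 0.078), defrost_top near (0.5535, 0.0955) and yaw near 0.39, all at the expected heights. In the scene view, blue appears at crop (223,272), within about 2 px of its projection. The tool yaw is already 0.374. I'll close the gripper and move above the outer half of the pad.

Request:
apply_moves --claw '[0,0,0,0,0,0,0,0,0,0,0,0,0,0,0,0,0,0,0,0]' --xyz '[[0.012,-0.012,0],[0.02,-0.02,0],[0.026,-0.027,0],[0.027,-0.028,0],[0.027,-0.028,0],[0.027,-0.028,0],[0.027,-0.028,0],[0.027,-0.028,0],[0.027,-0.028,0],[0.027,-0.028,0],[0.027,-0.028,0],[0.027,-0.028,0],[0.027,-0.028,0],[0.027,-0.028,0],[0.027,-0.028,0],[0.027,-0.028,0],[0.027,-0.028,0],[0.027,-0.028,0],[0.021,-0.023,0],[0.013,-0.01,0]]' --twist '[[0,0,0],[0,0,0],[0,0,0],[0,0,0],[0,0,0],[0,0,0],[0,0,0],[0,0,0],[0,0,0],[0,0,0],[0,0,0],[0,0,0],[0,0,0],[0,0,0],[0,0,0],[0,0,0],[0,0,0],[0,0,0],[0,0,0],[0,0,0]]' --force 20

```text
clock: 3.0
position: [0.5044, 0.079, 0.2314]
tool_rot: [-3.141, -0.001, 0.376]
force: [0.1, -0.7, 0.8]
grip_width: 0.0002
finger_force: 0.0
```

Request:
apply_moves --claw '[0,0,0,0]' --xyz '[[0,0.002,0.015],[0,0,0.025],[0,0,0.02],[0,0,0.006]]' --twist '[[0,0,-0.014],[0,0,0],[0,0,0],[0,0,0]]'

```text
clock: 3.4
position: [0.5039, 0.0735, 0.1637]
tool_rot: [-3.141, 0.003, 0.387]
force: [0.1, -0.3, 0.5]
grip_width: -0.0001
finger_force: 0.0
```

Run:
```python
from h import *
s=bot.observe(); print({k:np.round(s[k],4).tolist() for k in ('clock','position','tool_rot','force')})
g=bot.grab_frame('scene'); w=bot.grab_frame('wrist')
B=cv2.resize(g['img'][160:300,240:390],None,fx=3.5,fy=3.5,interpolation=cv2.INTER_CUBIC)
cv2.imwrite('pics/c2.png',B[:,:,::-1]); cv2.imwrite('pics/w2.png',w['img'][:,:,::-1])
p=np.array(s['position']); print('tip px crop',3.5*(proj(g,p)-[240,160]),'wrist tip',proj(w,p))
for q in('lever_top','defrost_top'): print(q,[(np.round(d['position'],3).tolist(),round(d['score'],2)) for d in bot.find_in('wrist',q)[:3]])
```

```text
{'clock': 3.4, 'position': [0.5039, 0.0735, 0.1637], 'tool_rot': [-3.1413, 0.0026, 0.3871], 'force': [0.0692, -0.3157, 0.5138]}
tip px crop [138.88122887 303.94281095] wrist tip [278.82794327 265.30377815]
lever_top [([0.516, 0.085, 0.152], 0.78)]
defrost_top [([0.555, 0.091, 0.166], 0.74), ([0.515, 0.09, 0.149], 0.72)]
```

View pics/c2.png

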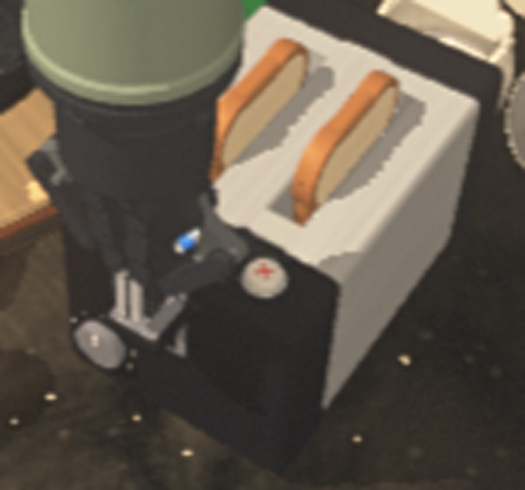

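View pics/w2.png

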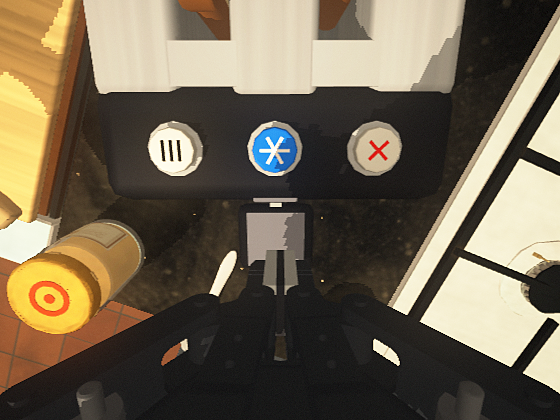

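The wrist view shows the fingertips over the pad at about (279,265), with blue at (274,148) and the button row level, so the yaw is right. The pad's visible part spans columns 240–312. The scene crop confirms the fingers are above the lever.

Run:
```python
from h import *
w=bot.grab_frame('wrist'); V=w['view']; c=-V[:3,:3].T@V[:3,3]
print('cam',c)
for n,u,v,z in(('blue',274,148,.167),('reheat',172,148,.167),('cancel',374,148,.167),('padL',241,230,.15),('padR',311,230,.15),('padin',275,206,.15),('endedge',275,198,.157)): print(n,np.round(ray(w,u,v,z),4))
```

```text
cam [0.56907834 0.09981551 0.30904363]
blue [0.5572 0.0976 0.167 ]
reheat [0.5402 0.1393 0.167 ]
cancel [0.5738 0.0567 0.167 ]
padL [0.5093 0.0976 0.15  ]
padR [0.5233 0.0631 0.15  ]
padin [0.5284 0.0858 0.15  ]
endedge [0.534  0.0879 0.157 ]
```

Request:
apply_moves --claw '[0,0,0,0,0,0,0,0,0,0]' --xyz '[[0.005,-0.002,0],[0,0,0.006],[0,0,0.006],[0,0,0.006],[0,0,0.006],[0,0,0.006],[0,0,0.006],[0,0,0.006],[0,0,0],[0,0,0]]' --twist '[[0,0,0],[0,0,0],[0,0,0],[0,0,0],[0,0,0],[0,0,0],[0,0,0],[0,0,0],[0,0,0],[0,0,0]]'

```text
clock: 4.65
position: [0.5084, 0.0781, 0.1231]
tool_rot: [-3.141, 0.001, 0.388]
force: [0.8, -0.1, 0.2]
grip_width: -0.0001
finger_force: 0.0
```

Request:
apply_moves --claw '[0,0,0,0,0]' --xyz '[[0,0,0.005],[0,0,0.005],[0,0,0.003],[0,0,0],[0,0,0]]' --twist '[[0,0,0],[0,0,0],[0,0,0],[0,0,0],[0,0,0]]'

```text
clock: 5.15
position: [0.5085, 0.0781, 0.1101]
tool_rot: [-3.142, 0.0, 0.388]
force: [0.3, -0.1, 0.3]
grip_width: 0.0002
finger_force: 0.0
```

Request:
apply_moves --claw '[0,0,0,0,0,0]' --xyz '[[0,0,-0.01],[0,0,-0.02],[0,0,-0.025],[0,0,-0.025],[0,0,-0.01],[0,0,0]]' --twist '[[0,0,0],[0,0,0],[0,0,0],[0,0,0],[0,0,0],[0,0,0]]'

```text
clock: 5.75
position: [0.5092, 0.0782, 0.2018]
tool_rot: [3.141, -0.002, 0.388]
force: [0.4, 0.5, -1.7]
grip_width: 0.0001
finger_force: 0.0
```

Run:
```python
from h import *
w=bot.grab_frame('wrist'); cv2.imwrite('pics/w3.png',w['img'][:,:,::-1])
g=bot.grab_frame('scene'); cv2.imwrite('pics/s3.png',g['img'][:,:,::-1])
s=bot.observe(); print({k:np.round(s[k],4).tolist() for k in ('clock','position','tool_rot','force')})
for c in('wrist','scene'):
  for q in('lever_top','defrost_top','slice_left','slice_right'): print(c,q,[(np.round(d['position'],3).tolist(),round(d['score'],2)) for d in bot.find_in(c,q)[:3]])
```

```text
{'clock': 5.85, 'position': [0.5083, 0.078, 0.1998], 'tool_rot': [-3.1416, 0.0005, 0.3877], 'force': [0.4045, 0.3222, -0.1724]}
wrist lever_top [([0.508, 0.083, 0.11], 0.96)]
wrist defrost_top [([0.556, 0.093, 0.166], 0.84)]
wrist slice_left []
wrist slice_right [([0.635, 0.097, 0.141], 0.69)]
scene lever_top [([0.513, 0.077, 0.11], 0.57)]
scene defrost_top []
scene slice_left [([0.512, 0.076, 0.107], 0.69), ([0.645, 0.166, 0.148], 0.49)]
scene slice_right [([0.791, 0.351, 0.071], 0.86), ([0.661, 0.107, 0.149], 0.69)]
```

View pics/w3.png

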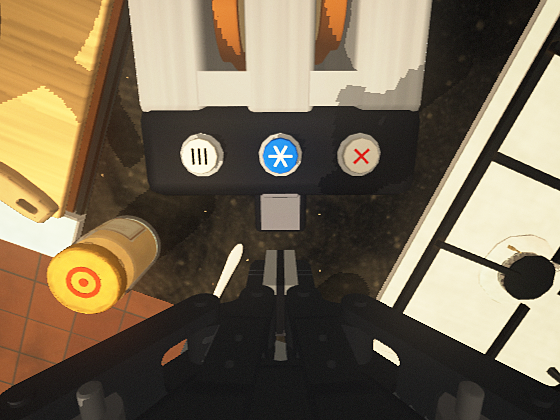

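The lever is now down: the pad sits lower at (280,212), the networks put it at z = 0.11, and the bread tops are near 0.149. Blue is at (280,155). Now I'll work out the shift to the button.

Run:
```python
from h import *
w=bot.grab_frame('wrist'); s=bot.observe(); p=np.array(s['position']); a=s['tool_rot'][2]
h=cv2.cvtColor(w['img'],cv2.COLOR_RGB2HSV); m=cv2.inRange(h,(95,130,80),(125,255,255)); k,l,st,c=cv2.connectedComponentsWithStats(m)
i=1+np.argmax(st[1:,4]); print(st[i],c[i])
b=ray(w,*st[i][:2]+(st[i][2:4]-1)/2,.167); d=b-p
print(p,b,'tool shift',d[0]*np.cos(a)+d[1]*np.sin(a), d[0]*np.sin(a)-d[1]*np.cos(a), -d[2])
```

```text
[263 136  36  37 750] [280.396 153.82 ]
[0.50848925 0.07816403 0.20009312] [0.55592105 0.09648148 0.167     ] tool shift 0.05083644059047508 0.0009801977694624854 0.03309312490169447
```

Request:
apply_moves --claw '[0,0,0,0,0,0,0,0,0]' --xyz '[[0.015,0.001,0],[0.02,0,0],[0.015,0,0],[0,0,0.012],[0,0,0.012],[0,0,0.006],[0,0,0.003],[0,0,0],[0,0,0]]' --twist '[[0,0,0],[0,0,0],[0,0,0],[0,0,0],[0,0,0],[0,0,0],[0,0,0],[0,0,0],[0,0,0]]'

```text
clock: 7.2
position: [0.5553, 0.0961, 0.1676]
tool_rot: [3.141, -0.0, 0.388]
force: [0.0, 0.7, -0.8]
grip_width: -0.0001
finger_force: 0.0
```

Request:
apply_moves --claw '[0,0,0,0,0]' --xyz '[[0,0,0.0015],[0,0,0.0015],[0,0,0.001],[0,0,0],[0,0,0]]' --twist '[[0,0,0],[0,0,0],[0,0,0],[0,0,0],[0,0,0]]'

```text
clock: 7.7
position: [0.5554, 0.0962, 0.1635]
tool_rot: [3.141, -0.001, 0.388]
force: [0.4, 0.5, 3.3]
grip_width: 0.0001
finger_force: 1.8
```

Request:
apply_moves --claw '[0,0,0]' --xyz '[[0,0,0.0005],[0,0,0.0005],[0,0,0]]' --twist '[[0,0,0],[0,0,0],[0,0,0]]'

```text
clock: 8.0
position: [0.5555, 0.0961, 0.1628]
tool_rot: [3.141, -0.001, 0.388]
force: [-1.3, -0.2, 13.1]
grip_width: -0.0003
finger_force: 6.0
```

The force rose from 3.3 N to 13 N over the last 0.7 mm, so the button is on its stop. I'll lift straight up, then back away.

Request:
apply_moves --claw '[0,0,0,0,0,0,0,0,0,0,0]' --xyz '[[0,0,-0.003],[0,0,-0.006],[0,0,-0.015],[0,0,-0.025],[0,0,-0.025],[-0.02,0,-0.01],[-0.03,0,0],[-0.03,0,0],[-0.02,0,0],[0,0,0],[0,0,0]]' --twist '[[0,0,0],[0,0,0],[0,0,0],[0,0,0],[0,0,0],[0,0,0],[0,0,0],[0,0,0],[0,0,0],[0,0,0],[0,0,0]]'

```text
clock: 9.1
position: [0.4627, 0.0583, 0.2467]
tool_rot: [3.141, -0.0, 0.388]
force: [-0.5, 0.4, -0.3]
grip_width: -0.0004
finger_force: 0.0
```

Run:
```python
from h import *
w=bot.grab_frame('wrist'); cv2.imwrite('pics/w4.png',w['img'][:,:,::-1])
for q in('lever_top','defrost_top','slice_left','slice_right'): print(q,[(np.round(d['position'],3).tolist(),round(d['score'],2)) for d in bot.find_in('wrist',q)[:2]])
h=cv2.cvtColor(w['img'],cv2.COLOR_RGB2HSV); m=cv2.inRange(h,(95,130,80),(125,255,255)); k,l,st,c=cv2.connectedComponentsWithStats(m)
i=1+np.argmax(st[1:,4]); print(st[i],ray(w,*st[i][:2]+(st[i][2:4]-1)/2,.167))
```

```text
lever_top [([0.396, 0.207, 0.094], 0.3)]
defrost_top [([0.552, 0.093, 0.166], 0.73)]
slice_left []
slice_right [([0.395, 0.205, 0.094], 0.46)]
[264  54  30  33 573] [0.55531591 0.09625035 0.167     ]
```

View pics/w4.png

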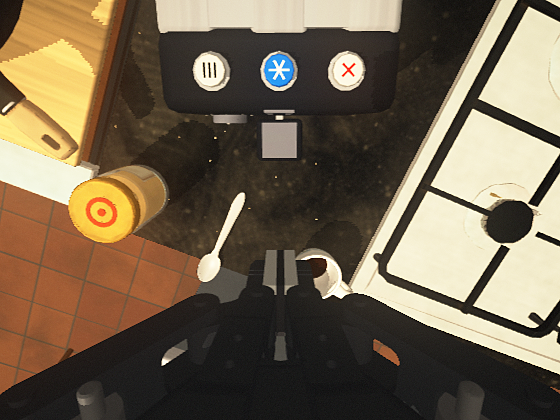

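The gripper is clear and blue is back at its original size and place, at (279,70). The pad shows at (281,140), a little small, as it should be when down. I'll confirm the lever height with the other cameras and hand in.

Run:
```python
from h import *
z=[]
for c in('top','scene'):
  bot.grab_frame(c)
  for q in('lever_top','slice_left','slice_right'):
    r=[(np.round(d['position'],3).tolist(),round(d['score'],2)) for d in bot.find_in(c,q)[:2]]; print(c,q,r)
    if q=='lever_top': z+=[d[0][2] for d in r if d[1]>.5]
if z and max(z)<.12: print(bot.job_done())
```

```text
top lever_top [([0.509, 0.092, 0.105], 0.52)]
top slice_left [([0.64, 0.164, 0.145], 0.91)]
top slice_right [([0.669, 0.113, 0.147], 0.63), ([0.766, 0.372, 0.081], 0.58)]
scene lever_top [([0.514, 0.074, 0.107], 0.83), ([0.336, 0.099, 0.008], 0.53)]
scene slice_left [([0.633, 0.164, 0.149], 0.77)]
scene slice_right [([0.764, 0.365, 0.064], 0.63), ([0.663, 0.109, 0.151], 0.52)]
the job is handed in; nothing more can be done
None
```

The job is handed in: the lever is latched at the bottom, the defrost button was pressed to its stop (peak about 13 N) and sprang back, and the arm is clear of everything, at about 10 s of the 35 s allowed; the verdict was not shown.

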